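# Bolt the sample hatch shut

## Robot

A 6-joint arm with a two-finger parallel gripper is mounted at the origin on the work surface. World frame = base frame: x ahead of the robot, y to its left, z up, the work surface at z = 0. Lengths are in mm, angles in degrees, forces in N, time in s.
With the tool pointing down it reaches from about 300 to 850 mm from the base axis. Payload 4.2 kg.
Tool frame: the origin (TCP) lies on the mounting face of the last link; the fingertips stand 191 mm ahead of it and the grasp point (between the pads) lies 172 mm ahead of it; z points along the fingers, y is the direction in which the jaws open and shut (so a half turn about z gives the same grasp; the last joint's range is limited). The gripper opens to 91 mm and grips with 3 to 60 N. Pads are 32 mm wide; open, the fingers measure 118 mm over their backs; the gripper's body (76 mm by 178 mm) begins 60 mm behind the grasp point.
Start: joints at [69.729, 18.312, 89.639, -0, 72.044, -1.146], TCP at [188.387, 543.262, 404.776] pointing down, gripper open.
Joint ranges: [-177.97, 177.97], [-48.28, 115.42], [12.27, 149.76], [-77.06, 257.06], [2.81, 150.46], [-146.56, 146.56]. Speed limits (degrees/s): [147.25, 147.25, 180, 180, 180, 180].

## Interface

Orientations are given as [roll, pitch, yaw] about the fixed x, y, z axes, in that order (R = Rz(yaw) Ry(pitch) Rx(roll)).
In Python, from workcell import env gives the robot as it stands.
- The arm moves only by the shell command python3 -m handwheel 'ROWS' [FORCE]. ROWS is JSON, a list of rows, each an object with "gripper": the opening in per cent of the stroke, from 0 (shut) to 100 (fully open); "travel": the shift along the tool's x, y, z in m, a list of three; "twist": the turn about the tool's z in rad. In form: [{"gripper": gripper, "travel": [x, y, z], "twist": twist}, ...]. A call has 1 to 5 rows; each row shifts and turns the commanded pose from where the row before left it, along the tool's axes as they then stand; what a row does not reach is not made up. A row lasts 1/12 s, in which the tool goes at most 41.7 mm and 7.16 degrees, less where a joint would pass 70% of its speed; a pose out of reach is approached as far as the arm can. A call with a gripper value outside its range is refused whole. The fingers move at their own pace and stop on an object; FORCE is the grip in N (left out, the last holds). Time passes only in rows, so rows that do not move let the fingers close. It gives the time, the measured TCP pose, the force and the opening at its end, in the units of the state.
- env.state(): the state, without advancing time (a new reading comes with each control period).
- env.grab_frame(name): name is "side" or "top"; returns a dict with "frame" (384x512x3 uint8, red, green, blue), "intrinsics" (3x3 intrinsics, pixels), "extrinsics" (4x4, takes a point from camera to world coordinates). Camera axes: x right, y down, z forward; pixel columns grow to the right and rows downward; lengths in mm; the calibration is good to about 2 mm. A picture is of the moment at which its call begins. There is no depth.
- env.job_done(): hands the job in, once; it reports no verdict.
Trained networks look in the newest picture that a camera, given by its name, has taken for a name from the list of things; names that differ only in an ending like _2 or _b are one class to them, and where a whole thing is asked for, a point or a joint stands for the part that bears it (a point fixed in the world has none). Each returns a list of dicts, best first, with "confidence" (0 to 1); they miss things now and then, are a little off and sometimes report something else, mostly with a low value. They report only what shows in the picture. A call takes as long as a camera call.
- env.trace(camera, thing): "pixels" (384x512 bool, what is visible of it) and "uv" ([column, row] in pixels, amid what is visible of it).
- env.pinpoint(camera, thing): "uv" ([column, row] in pixels: a listed point, or the origin of a listed thing).
The state is a dict: "time_s": time; "qpos": joint angles; "qvel": joint speeds; "effort": joint torques, N m; "ee_pos": TCP position; "ee_rot": TCP orientation; "force": force on the tool from outside, world axes, zero at the start; "torque": the same for the moment, N m; "gripper_width": finger opening in mm.
Only numpy, scipy, OpenCV 4.12 (cv2) and the standard library are available. Lean on these libraries where they do the work, as an engineer would, in place of code of your own. Each camera call takes 0.05 s, during which the arm holds its last target. There are 200 camera calls.

## Task

Bolt the closed sample hatch: slide the bolt across so that its rod passes through the hatch's lug, then turn its handle down until it lies level in the notch of the keeper strip, fully home against its stop, and let go. The notch's place along the strip is only roughly known, so look or feel for it gently and never force the handle against the strip. Leave the two sample cups and the jar where they stand.

Things in the scene. Friction and masses are not known exactly. Their poses are not given: they have to be found in the camera images.
- station: White instrument deck fixed on the bench, top 60 mm high, x -120 to 250, y -210 to 210 mm. Origin on the bench under the bolt's middle; z up, y along the bolt towards the lug, x away from the handle's side to the hatch. The bolt's axis runs along y at x = 0, 105 mm above the bench, in two saddles (y = -88 and 78 mm, tops at 117 mm). Closed smoked hatch behind it, x 40 to 245 mm, top at 110 mm.
- lug (a point): Steel lug on the hatch's front: an arch over the bolt's axis at station y = 125 mm, 14 mm wide, its top 122 mm above the bench. The point is the middle of its opening. The rod's end passes through it when the bolt is slid across.
- bolt (a joint): Travel of the bolt's steel rod (16 mm thick) along the station's +y, m: 0 = withdrawn, 0.1 = end stop. Begins at 0 to 0.025; sliding takes about 3 to 5 N. The handle's root is on the bolt's axis at station y = -45 mm + this travel. The rod is through the lug once the travel exceeds 0.046.
- handle (a joint): Angle of the handle about the bolt's axis, rad: 0 = upright, positive = turning down to the station's -x side, 1.571 = level, fully down (stop). Begins at -0.15 to 0.5. It stays where it is left; about 1 N at the knob turns it. Except in the notch, the handle meets the strip's top edge at about 1.0 and goes no further.
- lever: The handle: a square steel bar 10 x 10 mm, at right angles to the bolt's rod, with a black ball knob at its end. Origin on the bolt's axis; its z runs along the handle to the knob.
- knob (a point): Centre of the ball knob, 22 mm diameter, 62 mm from the bolt's axis. If it is pinched from above along the bolt's direction, the handle turns between the jaws as they are led along the arc.
- keeper: Fixed dark rail along the bolt, under a bright steel strip 8 mm thick (station x -36 to -28, 149 mm long, y about -70 to 79, give or take 18 mm). The strip's straight top edge is 117 mm above the bench. Its one notch, open upwards, is 13 mm wide and 18 mm deep. Its setting differs each time: the notch's middle is where the bolt's travel is 0.051 to 0.087. Origin: the station's origin, not the notch.
- cup_a: Bystander: steel sample cup, 54 mm diameter, 40 mm high, 0.35 kg, on the deck towards the lug's end of the bolt. Origin at the centre of its underside.
- cup_b: Bystander: the same cup at the other end of the deck. Origin at the centre of its underside.
- jar: Bystander: closed amber jar, 60 mm diameter, 85 mm high, on the bench to the robot's right. Origin at the centre of its underside.

How it is judged:
By the outcome, as a careful person would: the job done as asked, in the order asked, and still so for the second after the job is handed in, with the robot touching nothing.
It also fails if it takes over 72 s, if anything falls off the work surface, if the arm or the gripper's body presses on something with over 40 N, if the wrist force passes 120 N, or if a joint passes its speed limit or range.

## Working session

There is one attempt and no reset: what is moved stays moved. The work goes in short steps, Python scripts to look and compute and a shell command to move; the robot and the scene stay as the last step left them, time stands still between calls to the robot, and variables do not carry over. Pictures are saved under pics/ and viewed, about 8 in all and at most 12, crops included, and the job is handed in when it is done.

```bash
mkdir -p pics; ls; cat > h.py <<'E'
import numpy as np, cv2
from workcell import env
def grab(n,fn=None):
    g=env.grab_frame(n)
    if fn: cv2.imwrite('pics/'+fn,g['frame'][:,:,::-1])
    return g
def ray(g,uv):
    K,T=np.array(g['intrinsics']),np.array(g['extrinsics'])
    d=T[:3,:3]@np.linalg.solve(K,[uv[0],uv[1],1.]); return T[:3,3],d/np.linalg.norm(d)
def tri(rs):
    A=sum(np.eye(3)-np.outer(d,d) for o,d in rs); b=sum((np.eye(3)-np.outer(d,d))@o for o,d in rs)
    p=np.linalg.solve(A,b); return p,[np.linalg.norm((np.eye(3)-np.outer(d,d))@(p-o)) for o,d in rs]
def proj(g,p):
    K,T=np.array(g['intrinsics']),np.array(g['extrinsics'])
    c=K@(T[:3,:3].T@(np.array(p)-T[:3,3])); return c[:2]/c[2]
E
python3 - <<'E'
from h import *
np.set_printoptions(precision=1,suppress=True)
G={n:grab(n,n+'0.png') for n in('side','top')}
for n in G: print(n,np.array(G[n]['extrinsics']))
for t in ['station','lug','knob','lever','keeper','cup_a','cup_b','jar']:
    P={}
    for n in G:
        r=env.pinpoint(n,t); print(t,n,[(np.round(x['uv'],1).tolist(),round(x['confidence'],2)) for x in r[:3]])
        if r: P[n]=ray(G[n],r[0]['uv'])
    if len(P)==2: print('   ',*tri(list(P.values())))
s=env.state(); print(s['ee_pos'],s['ee_rot'],s['force'],s['time_s'])
cv2.imwrite('pics/both.png',np.hstack([G['side']['frame'],G['top']['frame']])[:,:,::-1])
E
```

```text
pics
side [[   0.8   -0.4    0.4    7.9]
 [  -0.6   -0.6    0.5 -846. ]
 [  -0.    -0.7   -0.8 1145. ]
 [   0.     0.     0.     1. ]]
top [[   0.    -1.     0.2  347.3]
 [  -1.    -0.    -0.  -115.6]
 [   0.    -0.2   -1.  1281.5]
 [   0.     0.     0.     1. ]]
station side [([254.9, 171.3], 0.67)]
station top [([212.0, 169.3], 0.92)]
    [635.   36.8   5.5] [np.float64(4.48999711296403), np.float64(4.489997112964204)]
lug side [([233.8, 125.9], 0.88)]
lug top [([163.4, 156.2], 0.56)]
    [639.7 164.  123.3] [np.float64(1.0226600019998147), np.float64(1.0226600019997014)]
knob side [([254.4, 142.7], 0.53)]
knob top [([210.9, 165.7], 0.63), ([207.8, 158.9], 0.53)]
    [613.9  18.7 165.3] [np.float64(9.371093335654919), np.float64(9.371093335655042)]
lever side [([258.3, 153.7], 0.58), ([254.5, 172.6], 0.35), ([259.0, 198.2], 0.34)]
lever top [([216.2, 162.3], 0.43)]
    [632.   12.9 112. ] [np.float64(4.1623368967873455), np.float64(4.162336896787049)]
keeper side [([255.3, 170.8], 0.9)]
keeper top [([211.8, 167.7], 0.92)]
    [639.3  38.3   4.5] [np.float64(3.3015865073406117), np.float64(3.3015865073405846)]
cup_a side [([215.7, 132.5], 0.67)]
cup_a top [([258.4, 192.9], 0.8), ([145.9, 176.9], 0.53)]
    [462.7 -97.7 385.8] [np.float64(36.10825970662339), np.float64(36.10825970662334)]
cup_b side [([215.7, 132.5], 0.67)]
cup_b top [([258.4, 192.9], 0.8), ([145.9, 176.9], 0.53)]
    [462.7 -97.7 385.8] [np.float64(36.10825970662339), np.float64(36.10825970662334)]
jar side [([293.7, 324.3], 0.84)]
jar top [([381.4, 248.7], 0.86)]
    [ 397.3 -486.4    6.8] [np.float64(2.124307974130472), np.float64(2.124307974130411)]
[188.4 543.3 404.8] [180.   -0.  160.9] [-0.5  0.3  0.8] 0.9
```

View pics/side0.png

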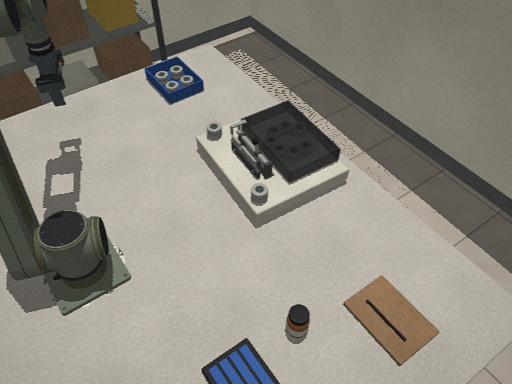

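View pics/top0.png

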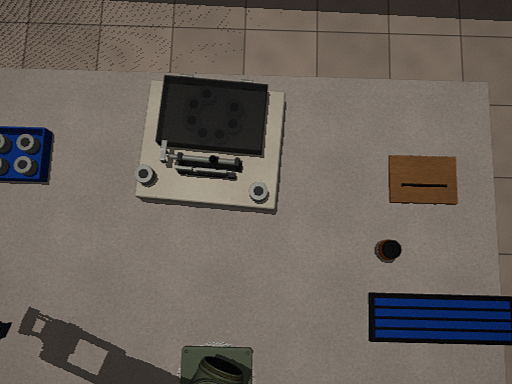

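```bash
python3 - <<'E'
import cv2,numpy as np
s=cv2.imread('pics/side0.png')[105:215,195:300]; t=cv2.imread('pics/top0.png')[130:210,130:290]
s=cv2.resize(s,(420,440),interpolation=cv2.INTER_CUBIC); t=cv2.resize(t,(800,400),interpolation=cv2.INTER_CUBIC)
cv2.imwrite('pics/ct.png',t);cv2.imwrite('pics/cs.png',s)
E
```

```text
(no output)
```

View pics/ct.png

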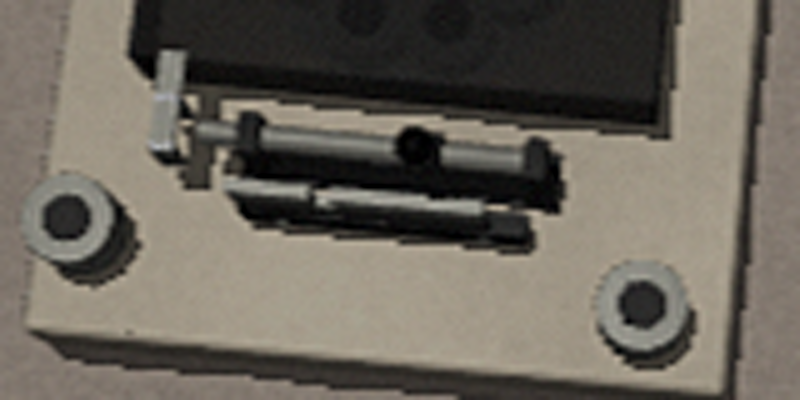

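View pics/cs.png

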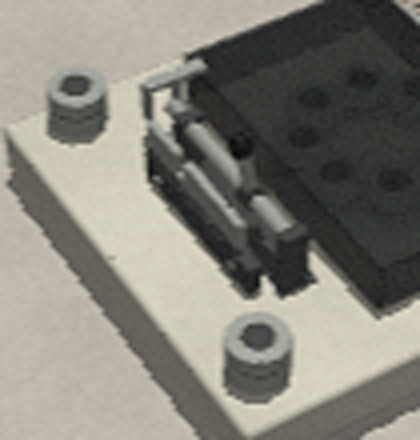

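```bash
cat > fit.py <<'E'
from h import *
from scipy.optimize import least_squares
np.set_printoptions(precision=2,suppress=True)
def loc(p,q):
    c,s=np.cos(p[2]),np.sin(p[2]); return np.array([p[0]+c*q[0]-s*q[1],p[1]+s*q[0]+c*q[1],q[2]])
E
python3 - <<'E'
from fit import *
G={n:grab(n) for n in('side','top')}
ob=[('top',(-120,-210,60),(275.2,208.5)),('top',(-120,210,60),(136,195.7)),('side',(-120,210,60),(197,137)),('side',(-120,-210,60),(256,213)),
('side',(0,125,105),(233.8,125.9)),('top',(0,125,105),(163.4,156.2)),('top',(0,-88,117),(238,159)),('top',(0,78,117),(180.5,155.3)),
('top',(40,-205,110),(261.5,153.5)),('top',(250,-210,60),(285,93)),('side',(250,-210,60),(348,169))]
f=lambda p:np.concatenate([proj(G[n],loc(p,q))-uv for n,q,uv in ob])
r=least_squares(f,[636,37,-.07],x_scale=[10,10,.1],loss='soft_l1'); print(r.x,np.degrees(r.x[2])); print(r.fun.reshape(-1,2))
p=r.x; np.save('p.npy',p)
# knob
k=tri([ray(G['top'],(213.4,159.6)),ray(G['side'],(255,141))])
def inv(w): 
    c,s=np.cos(p[2]),np.sin(p[2]); d=w[:2]-p[:2]; return np.array([c*d[0]+s*d[1],-s*d[0]+c*d[1],w[2]])
print('knob',k,inv(k[0]))
fk=lambda v:np.concatenate([proj(G['top'],loc(p,(-62*np.sin(v[1]),v[0],105+62*np.cos(v[1]))))-(213.4,159.6),proj(G['side'],loc(p,(-62*np.sin(v[1]),v[0],105+62*np.cos(v[1]))))-(255,141)])
rk=least_squares(fk,[-30,0.1],x_scale=[10,.1]); print('root y,angle',rk.x,'travel',rk.x[0]+45,rk.fun)
o,d=0,0
for nm,z,uv in(('notch top',117,(192.6,168.6)),('stripL',117,(174.5,166.5)),('stripR',117,(227.6,171.5))):
    o,d=ray(G['top'],uv); print(nm,inv(o+d*(z-o[2])/d[2]))
E
```

```text
[637.94  43.11  -0.06] -3.6573101042288227
[[-0.3   0.44]
 [-2.61  0.18]
 [-2.69 -0.47]
 [-0.04  1.76]
 [ 0.75  2.77]
 [ 0.39 -0.86]
 [-1.14  2.08]
 [-1.33  0.48]
 [17.15 -1.56]
 [ 0.31 -2.38]
 [ 1.5   0.03]]
knob (array([622.69,  15.13, 172.59]), [np.float64(1.9173198201606994), np.float64(1.9173198201609587)]) [-13.43 -28.89 172.59]
root y,angle [-26.46   0.19] travel 18.539699966141495 [-0.22 -0.79 -0.48  1.02]
notch top [-33.73  35.35 117.  ]
stripL [-32.47  87.38 117.  ]
stripR [-32.81 -64.81 117.  ]
```

```bash
cat > m.py <<'E'
from fit import *
p=np.load('p.npy')
def inv(w):
    c,s=np.cos(p[2]),np.sin(p[2]); d=np.array(w)[:2]-p[:2]; return np.array([c*d[0]+s*d[1],-s*d[0]+c*d[1],w[2]])
def st():
    s=env.state(); print('t',s['time_s'],'TCP st',inv(s['ee_pos']),'yaw rel',s['ee_rot'][2]-np.degrees(p[2]),'F',np.array(s['force']),'w',s['gripper_width']); return s
E
python3 - <<'E'
from fit import *
G={n:grab(n) for n in('side','top')}
ob=[('top',(-120,-210,60),(275.2,208.5)),('top',(-120,210,60),(136,195.7)),('side',(-120,210,60),(197,137)),('side',(-120,-210,60),(256,213)),
('side',(0,125,105),(233.8,125.9)),('top',(0,125,105),(163.4,156.2)),('top',(0,-88,117),(238,159)),('top',(0,78,117),(180.5,155.3)),
('top',(250,-210,60),(285,93)),('side',(250,-210,60),(348,169))]
f=lambda p:np.concatenate([proj(G[n],loc(p,q))-uv for n,q,uv in ob])
r=least_squares(f,[636,37,-.07],x_scale=[10,10,.1],loss='soft_l1'); print(r.x); print(r.fun.reshape(-1,2))
np.save('p.npy',r.x)
from m import *
kp=lambda v:loc(p,(-62*np.sin(v[1]),v[0],105+62*np.cos(v[1])))
rk=least_squares(lambda v:np.concatenate([proj(G['top'],kp(v))-(213.4,159.6),proj(G['side'],kp(v))-(255,141)]),[-30,0.1],x_scale=[10,.1])
print('root y,angle',rk.x,rk.fun,'knob',inv(kp(rk.x)))
for nm,z,uv in(('notch top',117,(192.6,168.6)),('stripL',117,(174.5,166.5)),('stripR',117,(227.6,171.5))):
    o,d=ray(G['top'],uv); print(nm,inv(o+d*(z-o[2])/d[2]))
s=st()
E
```

```text
[638.47  42.43  -0.06]
[[ 0.01  0.16]
 [-2.32  0.13]
 [-2.53 -0.36]
 [ 0.36  1.83]
 [ 0.93  2.84]
 [ 0.62 -0.96]
 [-0.89  1.86]
 [-1.09  0.35]
 [ 0.41 -2.65]
 [ 1.76 -0.03]]
root y,angle [-25.76   0.2 ] [-0.23 -0.79 -0.47  1.03] knob [-12.07 -25.76 165.81]
notch top [-34.24  36.05 117.  ]
stripL [-32.89  88.08 117.  ]
stripR [-33.48 -64.11 117.  ]
t 1.1 TCP st [-480.33  471.88  404.81] yaw rel 164.43694694606324 F [-0.29  0.78  0.21] w 91.43701238157031
```

```bash
python3 -m handwheel '[{"gripper":100,"travel":[0,0,0],"twist":-0.091},{"gripper":100,"travel":[0,0,0],"twist":-0.091},{"gripper":100,"travel":[0,0,0],"twist":-0.09},{"gripper":100,"travel":[-0.0275,-0.0293,0],"twist":0},{"gripper":100,"travel":[-0.0275,-0.0293,0],"twist":0}]'; for i in 1 2; do :; done
python3 -m handwheel '[{"gripper":100,"travel":[-0.0275,-0.0293,0],"twist":0},{"gripper":100,"travel":[-0.0275,-0.0293,0],"twist":0},{"gripper":100,"travel":[-0.0275,-0.0293,0],"twist":0},{"gripper":100,"travel":[-0.0275,-0.0293,0],"twist":0},{"gripper":100,"travel":[-0.0275,-0.0293,0],"twist":0}]'
python3 -m handwheel '[{"gripper":100,"travel":[-0.0275,-0.0293,0],"twist":0},{"gripper":100,"travel":[-0.0275,-0.0293,0],"twist":0},{"gripper":100,"travel":[-0.0275,-0.0293,0],"twist":0},{"gripper":100,"travel":[-0.0275,-0.0293,0],"twist":0},{"gripper":100,"travel":[-0.0275,-0.0293,0],"twist":0}]'
python3 -m handwheel '[{"gripper":100,"travel":[-0.0275,-0.0293,0],"twist":0},{"gripper":100,"travel":[-0.0275,-0.0293,0],"twist":0},{"gripper":100,"travel":[0,0,0],"twist":0}]'; python3 -c 'from m import *;st()'
```

```text
time_s: 1.52
ee_pos: [239.3, 481.7, 404.4]
ee_rot: [180.0, 0.0, 176.7]
force: [0.9, -0.6, 0.2]
gripper_width: 91.5
time_s: 1.93
ee_pos: [368.7, 325.0, 405.0]
ee_rot: [180.0, 0.0, 176.5]
force: [0.1, 0.3, -0.6]
gripper_width: 91.1
time_s: 2.35
ee_pos: [496.9, 170.1, 405.0]
ee_rot: [180.0, 0.0, 176.4]
force: [1.4, 0.6, -0.2]
gripper_width: 91.2
time_s: 2.6
ee_pos: [550.9, 105.4, 404.5]
ee_rot: [-179.9, 0.2, 176.1]
force: [-0.6, 0.9, -0.5]
gripper_width: 91.1
t 2.6 TCP st [-91.27  57.37 404.49] yaw rel 179.70468458519406 F [-0.56  0.85 -0.49] w 91.09174400008052
```

```bash
python3 -m handwheel '[{"gripper":100,"travel":[-0.0263,-0.0277,0],"twist":0},{"gripper":100,"travel":[-0.0263,-0.0277,0],"twist":0},{"gripper":100,"travel":[-0.0263,-0.0277,0],"twist":-0.005},{"gripper":100,"travel":[0,0,0],"twist":0},{"gripper":100,"travel":[0,0,0],"twist":0}]'; python3 - <<'E'
from m import *
st()
a=grab('side')['frame'][60:200,190:310]; b=grab('top')['frame'][110:220,140:280]
cv2.imwrite('pics/c1.png',np.hstack([cv2.resize(a,(400,467),interpolation=2),cv2.resize(b,(400,314),interpolation=2)[:,:] if 0 else cv2.copyMakeBorder(cv2.resize(b,(400,314),interpolation=2),0,153,0,0,0)])[:,:,::-1])
E
```

```text
time_s: 3.02
ee_pos: [621.6, 21.1, 404.0]
ee_rot: [180.0, -0.1, 176.6]
force: [0.1, 0.3, -0.4]
gripper_width: 91.5
t 3.0167 TCP st [-15.48 -22.32 404.04] yaw rel 180.1538759082885 F [ 0.09  0.31 -0.4 ] w 91.53700922371468
```

View pics/c1.png

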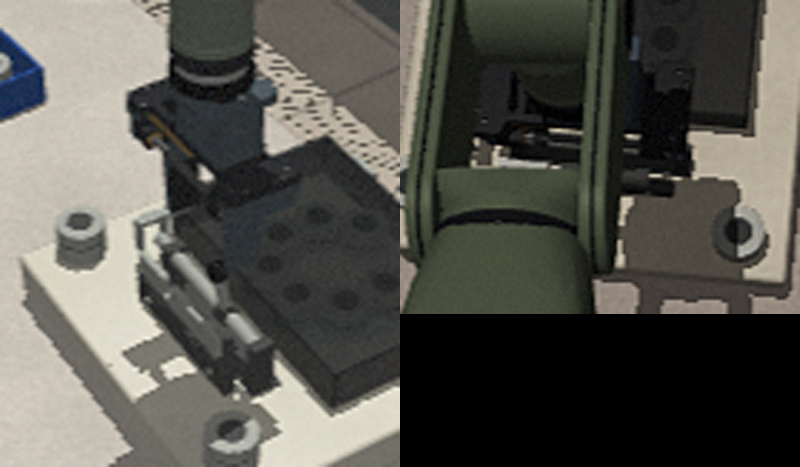

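```bash
python3 -m handwheel '[{"gripper":100,"travel":[-0.003,-0.003,0.016],"twist":0},{"gripper":100,"travel":[0,0,0.016],"twist":0},{"gripper":100,"travel":[0,0,0.016],"twist":0},{"gripper":100,"travel":[0,0,0.015],"twist":0},{"gripper":100,"travel":[0,0,0],"twist":0}]'
python3 -m handwheel '[{"gripper":50,"travel":[0,0,0],"twist":0},{"gripper":38,"travel":[0,0,0],"twist":0},{"gripper":38,"travel":[0,0,0],"twist":0},{"gripper":38,"travel":[0,0,0],"twist":0}]' 5;  python3 - <<'E'
from m import *
st()
a=grab('side')['frame'][70:190,200:300]
cv2.imwrite('pics/c2.png',cv2.resize(a,(500,600),interpolation=2)[:,:,::-1])
E
```

```text
time_s: 3.53
ee_pos: [622.0, 20.7, 339.0]
ee_rot: [180.0, -0.4, 176.9]
force: [-0.1, 0.5, 0.6]
gripper_width: 91.1
time_s: 3.87
ee_pos: [623.9, 19.4, 343.0]
ee_rot: [180.0, 0.1, 176.8]
force: [-0.2, 0.3, 1.2]
gripper_width: 67.5
t 3.8667 TCP st [-13.14 -23.92 343.05] yaw rel 180.33223324664027 F [-0.21  0.34  1.18] w 67.50337705977975
```

View pics/c2.png

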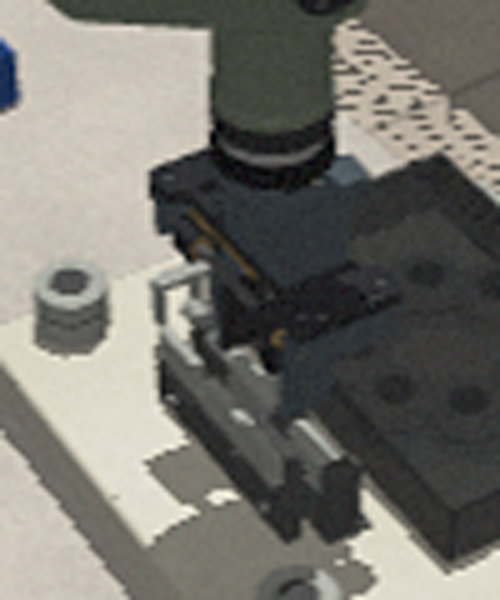

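```bash
for k in 1 2; do python3 -m handwheel '[{"gripper":0,"travel":[0,0,0],"twist":0},{"gripper":0,"travel":[0,0,0],"twist":0},{"gripper":0,"travel":[0,0,0],"twist":0},{"gripper":0,"travel":[0,0,0],"twist":0},{"gripper":0,"travel":[0,0,0],"twist":0}]' 10; done;  python3 - <<'E'
from m import *
st()
E
```

```text
time_s: 4.33
ee_pos: [623.8, 19.0, 341.7]
ee_rot: [180.0, -0.0, 176.7]
force: [-0.1, 0.4, 0.5]
gripper_width: 30.1
time_s: 4.75
ee_pos: [623.8, 19.2, 341.7]
ee_rot: [180.0, -0.0, 176.7]
force: [0.4, 1.8, -0.2]
gripper_width: 21.3
t 4.75 TCP st [-13.21 -24.09 341.7 ] yaw rel 180.3098299388592 F [ 0.37  1.8  -0.24] w 21.27064462028641
```

```bash
python3 -m handwheel '[{"gripper":0,"travel":[0,0.004,0],"twist":0},{"gripper":0,"travel":[0,0.004,0],"twist":0},{"gripper":0,"travel":[0,0.004,0],"twist":0},{"gripper":0,"travel":[0,0.004,0],"twist":0},{"gripper":0,"travel":[0,0.004,0],"twist":0}]' 12;python3 -m handwheel '[{"gripper":0,"travel":[0,0.004,0],"twist":0},{"gripper":0,"travel":[0,0.004,0],"twist":0},{"gripper":0,"travel":[0,0.004,0],"twist":0},{"gripper":0,"travel":[0,0.004,0],"twist":0},{"gripper":0,"travel":[0,0.004,0],"twist":0}]'; python3 - <<'E'
from m import *
st()
E
```

```text
time_s: 5.17
ee_pos: [625.0, 39.3, 341.7]
ee_rot: [-180.0, 0.0, 176.8]
force: [1.2, -3.4, -1.4]
gripper_width: 20.6
time_s: 5.58
ee_pos: [626.1, 59.5, 341.7]
ee_rot: [180.0, -0.0, 176.8]
force: [1.1, -3.9, -1.4]
gripper_width: 21.2
t 5.5833 TCP st [-13.43  16.23 341.66] yaw rel 180.31447393111165 F [ 1.11 -3.87 -1.42] w 21.162646131533506
```

```bash
python3 -m handwheel '[{"gripper":0,"travel":[0,0.004,0],"twist":0},{"gripper":0,"travel":[0,0.004,0],"twist":0},{"gripper":0,"travel":[0,0.004,0],"twist":0},{"gripper":0,"travel":[0,0.004,0],"twist":0},{"gripper":0,"travel":[0,0.004,0],"twist":0}]' ; python3 - <<'E'
from m import *
st()
for f in (0.2,.3,.4,.5,.6,.7,.8,.9,.95,1,1.1,1.2,1.3,1.4,1.5,1.571):
    print(f, (62*np.sin(f)).round(1),(62*np.cos(f)).round(1))
E
```

```text
time_s: 6.0
ee_pos: [627.2, 79.4, 341.6]
ee_rot: [-180.0, -0.0, 176.7]
force: [0.6, -3.5, -2.5]
gripper_width: 20.5
t 6.0 TCP st [-13.58  36.17 341.64] yaw rel 180.30991225028882 F [ 0.59 -3.51 -2.45] w 20.47153707462575
0.2 12.3 60.8
0.3 18.3 59.2
0.4 24.1 57.1
0.5 29.7 54.4
0.6 35.0 51.2
0.7 39.9 47.4
0.8 44.5 43.2
0.9 48.6 38.5
0.95 50.4 36.1
1 52.2 33.5
1.1 55.3 28.1
1.2 57.8 22.5
1.3 59.7 16.6
1.4 61.1 10.5
1.5 61.8 4.4
1.571 62.0 -0.0
```

```bash
python3 -m handwheel '[{"gripper":0,"travel":[0.006,0,0.0016],"twist":0},{"gripper":0,"travel":[0.0058,0,0.0021],"twist":0},{"gripper":0,"travel":[0.0056,0,0.0027],"twist":0},{"gripper":0,"travel":[0,0,0],"twist":0}]' ; python3 - <<'E'
from m import *
st()
E
python3 -m handwheel '[{"gripper":0,"travel":[0.0053,0,0.0032],"twist":0},{"gripper":0,"travel":[0.0049,0,0.0038],"twist":0},{"gripper":0,"travel":[0.0046,0,0.0042],"twist":0},{"gripper":0,"travel":[0,0,0],"twist":0},{"gripper":0,"travel":[0,0,0],"twist":0}]' ; python3 - <<'E'
from m import *
st()
G={n:grab(n) for n in('side','top')}
for t in('knob','lever'):
  for n in G: print(t,n,[(x['uv'],x['confidence']) for x in env.pinpoint(n,t)[:2]], proj(G[n],loc(p,(-46,36,147))))
a=G['side']['frame'][90:180,205:280]
cv2.imwrite('pics/c3.png',cv2.resize(a,(500,600),interpolation=2)[:,:,::-1])
E
```

```text
time_s: 6.33
ee_pos: [608.4, 80.8, 334.8]
ee_rot: [179.9, -0.1, 176.7]
force: [0.1, 3.4, -2.5]
gripper_width: 20.7
t 6.3333 TCP st [-32.38  36.46 334.83] yaw rel 180.29699582443973 F [ 0.12  3.4  -2.48] w 20.709152339259635
time_s: 6.75
ee_pos: [594.1, 80.9, 323.5]
ee_rot: [180.0, -0.2, 176.7]
force: [-2.1, 2.3, 0.5]
gripper_width: 20.6
t 6.75 TCP st [-46.66  35.67 323.47] yaw rel 180.30833519002948 F [-2.12  2.34  0.49] w 20.593524021750273
knob side [] [235.87 139.11]
knob top [] [190.43 170.32]
lever side [] [235.87 139.11]
lever top [] [190.43 170.32]
```

View pics/c3.png

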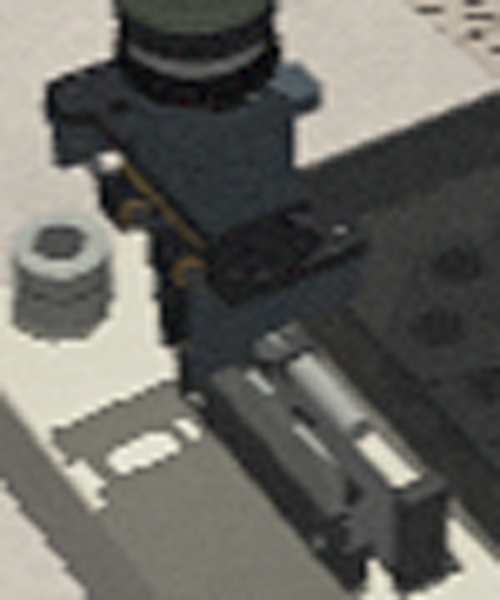

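```bash
python3 -m handwheel '[{"gripper":0,"travel":[0.0021,0,0.0023],"twist":0},{"gripper":0,"travel":[0.002,0,0.0024],"twist":0},{"gripper":0,"travel":[0,0,0],"twist":0}]'; python3 -m handwheel '[{"gripper":0,"travel":[0.0018,0,0.0024],"twist":0},{"gripper":0,"travel":[0,0,0],"twist":0}]';  python3 -m handwheel '[{"gripper":0,"travel":[0.0009,0,0.0013],"twist":0},{"gripper":0,"travel":[0,0,0],"twist":0}]'; python3 -c 'from m import *;st()'
```

```text
time_s: 7.3
ee_pos: [590.6, 81.1, 319.6]
ee_rot: [180.0, -0.0, 176.7]
force: [-3.4, 4.0, 2.0]
gripper_width: 20.4
time_s: 7.47
ee_pos: [588.9, 81.2, 317.1]
ee_rot: [180.0, -0.0, 176.7]
force: [-3.5, 2.6, 3.8]
gripper_width: 20.7
time_s: 7.63
ee_pos: [588.1, 81.2, 315.8]
ee_rot: [180.0, -0.0, 176.7]
force: [-3.3, 3.7, 3.7]
gripper_width: 20.9
t 7.6333 TCP st [-52.68  35.58 315.77] yaw rel 180.30955976917778 F [-3.34  3.7   3.72] w 20.911852187318893
```

```bash
python3 -m handwheel '[{"gripper":0,"travel":[0.0013,0,0.0010],"twist":0},{"gripper":0,"travel":[0,0,0],"twist":0}]';  python3 -m handwheel '[{"gripper":0,"travel":[0.0010,0,0.0013],"twist":0},{"gripper":0,"travel":[0,0,0],"twist":0}]'; python3 -m handwheel '[{"gripper":0,"travel":[0.001,0,0.0013],"twist":0},{"gripper":0,"travel":[0,0,0],"twist":0}]'; python3 -c 'from m import *;st()'
```

```text
time_s: 7.8
ee_pos: [587.1, 81.3, 314.7]
ee_rot: [180.0, 0.1, 176.7]
force: [-2.5, 2.9, 2.7]
gripper_width: 20.8
time_s: 7.97
ee_pos: [586.1, 81.3, 313.3]
ee_rot: [180.0, 0.1, 176.7]
force: [-1.9, 2.3, 1.4]
gripper_width: 20.8
time_s: 8.13
ee_pos: [585.2, 81.4, 311.9]
ee_rot: [180.0, 0.1, 176.7]
force: [0.2, 2.8, 0.5]
gripper_width: 21.2
t 8.1333 TCP st [-55.54  35.56 311.89] yaw rel 180.31259011874488 F [0.23 2.81 0.49] w 21.15619704433377
```

```bash
python3 -m handwheel '[{"gripper":0,"travel":[0.0008,0,0.0014],"twist":0},{"gripper":0,"travel":[0,0,0],"twist":0}]';  python3 -m handwheel '[{"gripper":0,"travel":[0.0007,0,0.0014],"twist":0},{"gripper":0,"travel":[0,0,0],"twist":0}]'; python3 -m handwheel '[{"gripper":0,"travel":[0.0007,0,0.0014],"twist":0},{"gripper":0,"travel":[0,0,0],"twist":0}]'; python3 -c 'from m import *;st()'
```

```text
time_s: 8.3
ee_pos: [584.4, 81.4, 310.5]
ee_rot: [180.0, 0.1, 176.7]
force: [0.5, 2.6, 0.5]
gripper_width: 20.6
time_s: 8.47
ee_pos: [583.7, 81.4, 309.1]
ee_rot: [-180.0, 0.0, 176.7]
force: [2.4, 2.5, -0.3]
gripper_width: 20.7
time_s: 8.63
ee_pos: [582.9, 81.5, 307.7]
ee_rot: [180.0, 0.1, 176.7]
force: [2.8, 2.8, -1.4]
gripper_width: 20.8
t 8.6333 TCP st [-57.86  35.49 307.75] yaw rel 180.31018795649163 F [ 2.79  2.78 -1.39] w 20.820644033253878
```

```bash
python3 -m handwheel '[{"gripper":0,"travel":[0,0,0.0014],"twist":0},{"gripper":0,"travel":[0,0,0],"twist":0}]';  python3 -m handwheel '[{"gripper":0,"travel":[0.0002,0,0.0014],"twist":0},{"gripper":0,"travel":[0,0,0],"twist":0}]'; python3 -m handwheel '[{"gripper":0,"travel":[0.0005,0,0.0014],"twist":0},{"gripper":0,"travel":[0,0,0],"twist":0}]'; python3 -c 'from m import *;st()'
```

```text
time_s: 8.8
ee_pos: [582.6, 81.5, 306.3]
ee_rot: [-180.0, -0.0, 176.7]
force: [0.2, 1.7, 0.2]
gripper_width: 20.8
time_s: 8.97
ee_pos: [582.1, 81.5, 304.8]
ee_rot: [-180.0, -0.1, 176.7]
force: [-0.6, 2.2, 0.2]
gripper_width: 21.1
time_s: 9.13
ee_pos: [581.6, 81.6, 303.4]
ee_rot: [-180.0, -0.1, 176.7]
force: [-1.8, 2.4, 0.6]
gripper_width: 20.5
t 9.1333 TCP st [-59.22  35.51 303.38] yaw rel 180.30615630566763 F [-1.82  2.39  0.55] w 20.515622349372183
```

```bash
python3 -m handwheel '[{"gripper":0,"travel":[0.0009,0,0.0020],"twist":0},{"gripper":0,"travel":[0,0,0],"twist":0}]';  python3 -m handwheel '[{"gripper":0,"travel":[0.0008,0,0.002],"twist":0},{"gripper":0,"travel":[0,0,0],"twist":0}]'; python3 -m handwheel '[{"gripper":0,"travel":[0.0006,0,0.002],"twist":0},{"gripper":0,"travel":[0,0,0],"twist":0}]'; python3 -c 'from m import *;st()'
```

```text
time_s: 9.3
ee_pos: [580.7, 81.6, 301.3]
ee_rot: [-180.0, -0.1, 176.7]
force: [-1.9, 2.7, 0.9]
gripper_width: 20.9
time_s: 9.47
ee_pos: [580.0, 81.7, 299.3]
ee_rot: [-180.0, -0.1, 176.7]
force: [-1.7, 3.6, 0.3]
gripper_width: 21.3
time_s: 9.63
ee_pos: [579.5, 81.7, 297.3]
ee_rot: [-180.0, -0.1, 176.7]
force: [-2.7, 2.2, 0.3]
gripper_width: 21.2
t 9.6333 TCP st [-61.31  35.54 297.31] yaw rel 180.30988321287782 F [-2.71  2.22  0.34] w 21.15840280646913
```

```bash
python3 -m handwheel '[{"gripper":0,"travel":[0.0010,0,0.0020],"twist":0},{"gripper":0,"travel":[0,0,0],"twist":0}]';  python3 -m handwheel '[{"gripper":0,"travel":[0.0006,0,0.002],"twist":0},{"gripper":0,"travel":[0,0,0],"twist":0}]'; python3 -m handwheel '[{"gripper":0,"travel":[0.0004,0,0.002],"twist":0},{"gripper":0,"travel":[0,0,0],"twist":0}]';python3 -m handwheel '[{"gripper":0,"travel":[0.0003,0,0.002],"twist":0},{"gripper":0,"travel":[0,0,0],"twist":0}]'; python3 -c 'from m import *;st()'
```

```text
time_s: 9.8
ee_pos: [578.8, 81.7, 295.4]
ee_rot: [180.0, 0.0, 176.7]
force: [-0.7, 3.0, -0.3]
gripper_width: 20.8
time_s: 9.97
ee_pos: [578.3, 81.8, 293.5]
ee_rot: [180.0, 0.0, 176.7]
force: [-0.5, 2.7, -0.7]
gripper_width: 21.1
time_s: 10.13
ee_pos: [577.9, 81.8, 291.5]
ee_rot: [180.0, 0.0, 176.7]
force: [0.3, 2.4, -0.9]
gripper_width: 20.9
time_s: 10.3
ee_pos: [577.6, 81.8, 289.5]
ee_rot: [180.0, 0.0, 176.7]
force: [-0.3, 1.9, -0.0]
gripper_width: 20.5
t 10.3 TCP st [-63.22  35.51 289.47] yaw rel 180.30961997588025 F [-0.32  1.89 -0.05] w 20.548463933232647
```

```bash
python3 -m handwheel '[{"gripper":0,"travel":[0.0002,0,0.0020],"twist":0},{"gripper":0,"travel":[0,0,0],"twist":0}]';  python3 -m handwheel '[{"gripper":0,"travel":[0.0002,0,0.002],"twist":0},{"gripper":0,"travel":[0,0,0],"twist":0}]'; python3 -m handwheel '[{"gripper":0,"travel":[0.0001,0,0.001],"twist":0},{"gripper":0,"travel":[0,0,0],"twist":0}]';python3 -m handwheel '[{"gripper":0,"travel":[0,0,0.001],"twist":0},{"gripper":0,"travel":[0,0,0],"twist":0}]'; python3 -c 'from m import *;st()'
```

```text
time_s: 10.47
ee_pos: [577.3, 81.8, 287.5]
ee_rot: [180.0, 0.0, 176.7]
force: [0.6, 2.7, -0.0]
gripper_width: 20.9
time_s: 10.63
ee_pos: [577.1, 81.8, 285.5]
ee_rot: [180.0, 0.0, 176.7]
force: [0.1, 1.8, 0.1]
gripper_width: 20.8
time_s: 10.8
ee_pos: [577.0, 81.8, 284.6]
ee_rot: [180.0, 0.0, 176.7]
force: [0.1, 1.1, -0.2]
gripper_width: 20.8
time_s: 10.97
ee_pos: [577.0, 81.9, 283.7]
ee_rot: [180.0, 0.0, 176.7]
force: [-0.1, 1.6, 0.9]
gripper_width: 21.1
t 10.9667 TCP st [-63.8   35.52 283.68] yaw rel 180.31005358943085 F [-0.1   1.58  0.87] w 21.090427208281415
```

```bash
for i in 1; do python3 -m handwheel '[{"gripper":0,"travel":[0,0,0.001],"twist":0},{"gripper":0,"travel":[0,0,0],"twist":0}]';  python3 -m handwheel '[{"gripper":0,"travel":[0,0,0.001],"twist":0},{"gripper":0,"travel":[0,0,0],"twist":0}]'; python3 -m handwheel '[{"gripper":0,"travel":[0,0,0.001],"twist":0},{"gripper":0,"travel":[0,0,0],"twist":0}]'; done
```

```text
time_s: 11.13
ee_pos: [576.9, 81.8, 282.6]
ee_rot: [180.0, 0.0, 176.7]
force: [-0.8, 1.9, 0.4]
gripper_width: 20.7
time_s: 11.3
ee_pos: [576.9, 81.9, 281.6]
ee_rot: [180.0, -0.0, 176.7]
force: [0.4, 1.1, 0.5]
gripper_width: 21.0
time_s: 11.47
ee_pos: [576.9, 81.9, 280.6]
ee_rot: [180.0, -0.0, 176.7]
force: [-0.1, 2.7, 0.9]
gripper_width: 20.6
```

```bash
for i in 1; do python3 -m handwheel '[{"gripper":0,"travel":[0,0,0.001],"twist":0},{"gripper":0,"travel":[0,0,0],"twist":0}]';  python3 -m handwheel '[{"gripper":0,"travel":[0,0,0.001],"twist":0},{"gripper":0,"travel":[0,0,0],"twist":0}]'; done; python3 - <<'E'
from m import *
st()
a=grab('side')['frame'][90:180,205:280]
cv2.imwrite('pics/c4.png',cv2.resize(a,(500,600),interpolation=2)[:,:,::-1])
E
```

```text
time_s: 11.63
ee_pos: [576.9, 81.9, 279.6]
ee_rot: [180.0, -0.0, 176.7]
force: [-0.6, 2.7, 0.8]
gripper_width: 20.7
time_s: 11.8
ee_pos: [576.9, 81.8, 279.0]
ee_rot: [180.0, 0.0, 176.7]
force: [-0.8, 1.4, 3.0]
gripper_width: 20.8
t 11.8 TCP st [-63.88  35.51 278.95] yaw rel 180.31247047565873 F [-0.8   1.37  2.96] w 20.785407763742956
```

View pics/c4.png

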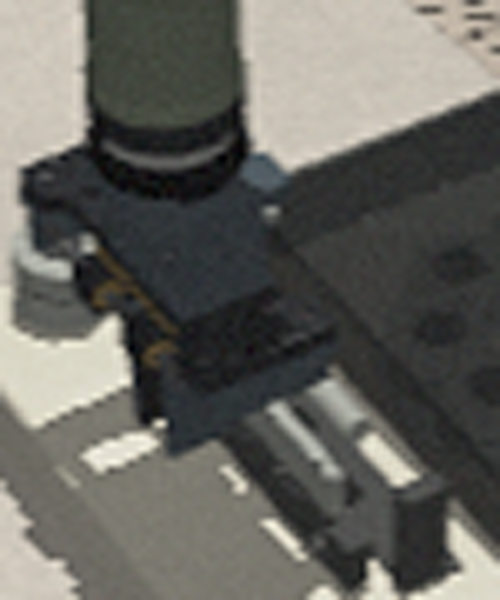

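```bash
for i in 1; do python3 -m handwheel '[{"gripper":0,"travel":[0,0,0.001],"twist":0},{"gripper":0,"travel":[0,0,0],"twist":0}]';  python3 -m handwheel '[{"gripper":0,"travel":[0,0,0.0007],"twist":0},{"gripper":0,"travel":[0,0,0],"twist":0}]'; done
```

```text
time_s: 12.02
ee_pos: [576.9, 81.9, 278.6]
ee_rot: [180.0, 0.0, 176.7]
force: [-2.4, 2.1, 7.2]
gripper_width: 20.8
time_s: 12.18
ee_pos: [576.9, 81.9, 278.3]
ee_rot: [180.0, 0.0, 176.7]
force: [-3.0, 1.6, 9.2]
gripper_width: 20.5
```

```bash
python3 -m handwheel '[{"gripper":50,"travel":[0,0,0],"twist":0},{"gripper":50,"travel":[0,0,0],"twist":0},{"gripper":50,"travel":[0,0,0],"twist":0},{"gripper":50,"travel":[0,0,0],"twist":0},{"gripper":50,"travel":[0,0,0],"twist":0}]'; python3 -m handwheel '[{"gripper":50,"travel":[0,0,0],"twist":0},{"gripper":50,"travel":[0,0,0],"twist":0}]'; python3 -c 'from m import *;st()'
```

```text
time_s: 12.6
ee_pos: [577.0, 81.7, 276.6]
ee_rot: [-180.0, -0.0, 176.7]
force: [0.3, 0.4, -1.6]
gripper_width: 45.4
time_s: 12.77
ee_pos: [577.0, 81.8, 276.8]
ee_rot: [-180.0, -0.0, 176.7]
force: [-0.3, 0.4, 0.2]
gripper_width: 45.5
t 12.7667 TCP st [-63.82  35.47 276.85] yaw rel 180.30976563438693 F [-0.3   0.43  0.22] w 45.47239756771191
```

Free with no force. Raise and withdraw, then look.

```bash
python3 -m handwheel '[{"gripper":50,"travel":[0,0,-0.01],"twist":0},{"gripper":50,"travel":[0,0,-0.03],"twist":0},{"gripper":50,"travel":[0,0,-0.04],"twist":0},{"gripper":50,"travel":[0,0,-0.04],"twist":0},{"gripper":50,"travel":[0,0,-0.04],"twist":0}]'; python3 -m handwheel '[{"gripper":50,"travel":[0.02,0.03,0],"twist":0},{"gripper":50,"travel":[0.02,0.03,0],"twist":0},{"gripper":50,"travel":[0.02,0.03,0],"twist":0},{"gripper":50,"travel":[0.02,0.03,0],"twist":0},{"gripper":50,"travel":[0.02,0.03,0],"twist":0}]';python3 -m handwheel '[{"gripper":50,"travel":[0.02,0.03,0],"twist":0},{"gripper":50,"travel":[0.02,0.03,0],"twist":0},{"gripper":50,"travel":[0.02,0.03,0],"twist":0},{"gripper":50,"travel":[0.02,0.03,0],"twist":0},{"gripper":50,"travel":[0.02,0.03,0],"twist":0}]'; python3 - <<'E'
from m import *
st()
G={n:grab(n) for n in('side','top')}
R=[]
for n in G:
    r=env.pinpoint(n,'knob')
    print(n,[(np.round(x['uv'],1),x['confidence']) for x in r[:2]],'expected level knob',proj(G[n],loc(p,(-62,35.5,105))))
    if r: R.append(ray(G[n],r[0]['uv']))
if len(R)==2: k,e=tri(R); print('knob st',inv(k),e)
for t in('cup_a','jar'):
  for n in G: print(t,n,[np.round(x['uv'],1).tolist() for x in env.pinpoint(n,t)[:3]])
a=cv2.resize(G['side']['frame'][105:200,195:285],(400,422),interpolation=2); b=cv2.resize(G['top']['frame'][140:215,135:285],(400,200),interpolation=2)
b=cv2.copyMakeBorder(b,0,222,0,0,0)
cv2.imwrite('pics/c5.png',np.hstack([a,b])[:,:,::-1])
E
```

```text
time_s: 13.18
ee_pos: [576.5, 81.8, 439.6]
ee_rot: [180.0, 0.0, 176.7]
force: [0.3, 0.7, -0.2]
gripper_width: 45.6
time_s: 13.6
ee_pos: [484.4, 238.3, 438.1]
ee_rot: [180.0, 0.1, 176.7]
force: [0.5, 0.2, -0.0]
gripper_width: 45.8
time_s: 14.02
ee_pos: [393.0, 393.9, 438.1]
ee_rot: [179.9, 0.1, 176.8]
force: [1.2, 0.2, 0.7]
gripper_width: 45.4
t 14.0167 TCP st [-266.87  335.55  438.12] yaw rel 180.31456798772496 F [1.2  0.19 0.66] w 45.43882849289876
side [(array([231.7, 148.5]), 0.45), (array([259.8, 196.9]), 0.44)] expected level knob [232.2  150.23]
top [(array([383.2, 249.4]), 0.73), (array([190.6, 182. ]), 0.39)] expected level knob [192.32 178.96]
knob st [-259.84 -380.3   555.21] [np.float64(22.14706099622567), np.float64(22.147060996225587)]
cup_a side [[216.3, 132.8], [251.6, 171.0]]
cup_a top [[146.9, 178.7], [256.4, 192.4]]
jar side [[295.4, 323.5]]
jar top [[383.1, 248.4]]
```

View pics/c5.png

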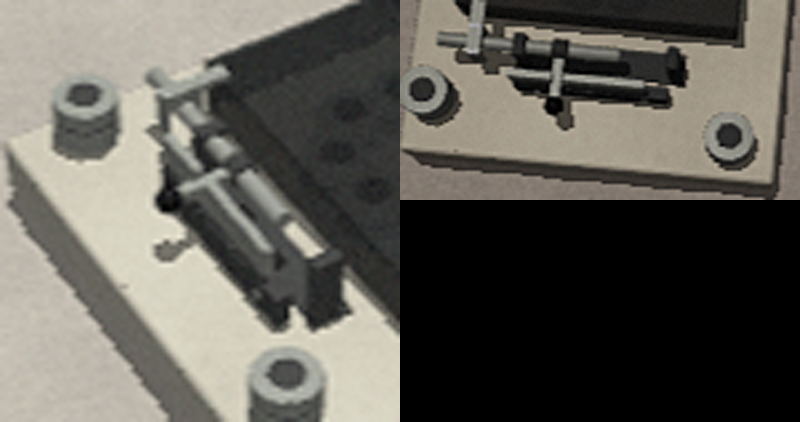

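```bash
python3 - <<'E'
from m import *
G={n:grab(n) for n in('side','top')}
k,e=tri([ray(G['side'],(232.8,150.3)),ray(G['top'],(193.1,179.4))]); print(inv(k),e)
print(env.job_done())
E
```

```text
[-62.53  32.37 107.21] [np.float64(1.0048747866699876), np.float64(1.004874786670211)]
the job is handed in; nothing more can be done
None
```

The hatch is bolted. I pinched the knob, slid the bolt about 60 mm so the rod went through the lug, and turned the handle down into the notch. I then let go, backed the arm away and handed the job in at about 14 s.

- **Turning down:** I lowered the handle in 1–2 mm steps along its arc. It passed the strip's height with no more than about 5 N on the gripper, so it never pressed on the strip. It stopped firmly at the level position, with about 9 N at the stop.
- **Last pictures:** The rod shows through the lug and the handle lies across the strip in the notch. The knob measured x -62.5, z 107 mm against 62 and 105 for fully level, which is within camera error. After opening, the gripper felt no force.
- **Bystanders:** The cups and jar look unmoved, to within about 2 pixels.
- **Checks that disagreed:**
  - The trained network's best guess for the knob in the final top picture was the jar. I read the knob's position from the picture myself instead.
  - The knob's measured position along the bolt was 32 mm, against 35.5 mm from the arm. That is about one pixel in the cameras.
  - One hatch corner I picked did not fit the station's position, so I left it out of the fit.

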